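# Clamp the practice hand in its desk stand to the first slip of the clutch screw

### The arm

A 6-joint arm with a two-finger parallel gripper is mounted at the origin on the work surface. World frame = base frame: x ahead of the robot, y to its left, z up, the work surface at z = 0. Lengths are in mm, angles in rad, forces in N, time in s.
With the tool pointing down it reaches from about 275 to 750 mm from the base axis. Payload 10.2 kg.
Tool frame: the origin (TCP) lies at the very end of the fingers, on their centre line; the grasp point (between the pads) lies 19 mm behind it (ctrl.grip_depth is the distance from the TCP to the grasp point, in mm); z points along the fingers, x is the direction in which the jaws open and shut, and the axes are right-handed (so a half turn about z gives the same grasp; the last joint's range is limited). The gripper opens to 85 mm and grips with 20 to 120 N. Pads are 22 mm wide; open, the fingers measure 114 mm over their backs; the gripper's body (76 mm by 85 mm) begins 54 mm behind the grasp point. The pads swing forward as they close: fully open they stand 13 mm farther back than shut.
Start: joints at [-1.52, 0.313, 1.498, -0, 1.331, -0.223], TCP at [141.942, -505.454, 231.294] pointing down, gripper open.
Joint ranges: [-2.94, 2.94], [-0.97, 2.17], [0.19, 2.56], [-1.23, 4.37], [0.02, 3.11], [-2.88, 2.88]. Speed limits (rad/s): [2.39, 2.39, 3.01, 3.14, 3.14, 3.14].

### API

Orientations are given as a unit quaternion [w, x, y, z].
In Python, from rig import ctrl gives the robot as it stands.
- The arm moves only by the tool play_rows, never from a script. Its argument "motion" is a list of rows, each a list of 2 entries, a list of its own where there are three numbers: the shift along the tool's x, y, z in mm, then the turn, a rotation vector about the tool's x, y, z in degrees. A call has 1 to 20 rows; each row shifts and turns the commanded pose from where the row before left it, along the tool's axes as they then stand; what a row does not reach is not made up. A row lasts 1/12 s, in which the tool goes at most 41.7 mm and 7.16 degrees, less where a joint would pass 70% of its speed; a pose out of reach is approached as far as the arm can. A call with a gripper value outside its range is refused whole. "fingers" is the finger opening in mm, from 0 to 85.4, set as the call begins (left out, the last holds). The fingers move at their own pace and stop on an object; "squeeze" is the grip in N (left out, the last holds). Time passes only in rows, so rows that do not move let the fingers close. It gives the time, the measured TCP pose, the force and the opening at its end, in the units of the state.
- ctrl.sense(): the state, without advancing time (a new reading comes with each control period).
- ctrl.capture(name): name is "scene" or "top" or "wrist"; returns the picture (384x512x3 uint8, red, green, blue); there is no depth.
- ctrl.get_calibration(name): a dict with "K" (3x3 intrinsics, pixels), "R" (3x3) and "t" (3): a world point X has camera coordinates R X + t; the wrist camera has in their place "tool_from_camera" (4x4, takes a point from camera to tool coordinates, whose origin is the TCP and whose axes are the tool frame's). Camera axes: x right, y down, z forward; pixel columns grow to the right and rows downward; lengths in mm; the calibration is good to about 2 mm. The wrist camera is an equidistant fisheye: a pixel r from the principal point sees the ray r / f radians off the axis. A picture is of the moment at which its call begins: read the wrist's pose just before it. get_calibration takes no time and is no camera call.
- ctrl.finish_job(): hands the job in, once; it reports no verdict.
Trained networks look in the newest picture that a camera, given by its name, has taken for a name from the list of things; names that differ only in an ending like _2 or _b are one class to them, and where a whole thing is asked for, a point or a joint stands for the part that bears it (a point fixed in the world has none). Each returns a list of dicts, best first, with "p" (0 to 1); they miss things now and then, are a little off and sometimes report something else, mostly with a low value. They report only what shows in the picture. A call takes as long as a camera call. They do not tell look-alikes from the thing itself.
- ctrl.spot_in(camera, name): "position" ([column, row] as shares, 0 to 1, of the picture: columns of its width, rows of its height, amid what is visible of it).
The state is a dict: "time_s": time; "joints": joint angles; "dq": joint speeds; "tau": joint torques, N m; "eef_pos": TCP position; "ee_rot": TCP orientation; "force": force on the tool from outside, world axes, zero at the start; "wrist_torque": the same for the moment, N m; "grip_width": opening from 0.0 (shut) to 1.0 (fully open).
Only numpy, scipy, OpenCV 4.12 (cv2) and the standard library are available. Lean on these libraries where they do the work, as an engineer would, in place of code of your own. Each camera call takes 0.05 s, during which the arm holds its last target. There are 200 camera calls.

### The job

Set up the nail practice hand for the next trainee: slide it fully home, so that its wrist end butts against the stand. Then turn the stand's thumbscrew knob clockwise until its slip clutch first gives, stop there (no more than a sixth of a turn of slipping), and let go. Leave the polish bottles and the buffer block where they are.

Things in the scene. Friction and masses are not known exactly. Their poses are not given: they have to be found in the camera images.
- stand: Practice-hand stand, screwed to the desk: aluminium saddle block 75 long x 70 wide x 40 mm high on a dark steel foot plate 100 x 110 x 8 mm. Origin on the desk under the thumbscrew's vertical axis; z up; x runs along the slot from its mouth into the block, so the hand slides home along +x. Slot 25 mm wide, floor at z = 15 mm. A clamp bridge (32 mm long, top at z = 74 mm) spans its middle.
- stand_mouth (a point): Centre of the slot's mouth: on the slot's centre line, in the plane of the block's front face (36 mm before the thumbscrew's axis), 26 mm above the desk. Axes as the stand's.
- wrist_grip (a point): Where to grasp the practice hand: on its wrist's axis, 32 mm before the flat wrist end, 26 mm above the desk. Wrist: skin-coloured hard-plastic cylinder, 45 mm diameter, 52 mm long, then a black collar, 47 mm diameter, 6 mm thick. x: from the fingers to the tang (the way it slides home); z up. Hand about 0.35 kg, 270 mm long with its tang, palm down on the desk, fingers towards the robot.
- wrist_end (a point): Centre of the collar's flat end face. Fully home this face touches the block's front face, at stand_mouth. From it a square steel tang, 22 x 22 x 62 mm, runs on along +x; it already lies part way in the slot (1.5 mm play each side), so the hand is only slid along the desk, 24 to 42 mm, not lifted. It slides with 2 to 5 N; the force rises sharply when the collar meets the block.
- knob_grip (a point): Where to grasp the thumbscrew's knob: on its vertical axis, half-way up, 101 mm above the desk. Round, black, ribbed, 39 mm diameter, 23 mm high, over a steel hexagon collar (24 mm across flats, z = 78 to 88 mm) on the bridge. Clockwise from above tightens; the knob stays at the same height. Its rubber bush gives by 0.13 rad before slip. Grip it with 20 N or more. It holds when let go.
- bridge_top (a point): Top of the clamp bridge, on the thumbscrew's axis, z = 74 mm. Turning the knob lowers a pad on to the tang, 2 mm per rad; it bears after 1.2 to 3.0 rad. Turning free takes 0.14 N m; as the pad bears this rises over 0.4 rad to 0.27 N m, where the clutch slips: the knob turns on, its hexagon collar stands still. Held still between moves the knob pushes back with about 0.10, at slip 0.24 N m.
- polish_a_mid (a point): Nail polish bottle, 31 mm diameter, 73 mm high, standing on the desk, black cap; the point is half-way up. To be left alone.
- polish_b_mid (a point): Nail polish bottle, 31 mm diameter, 73 mm high, standing on the desk, white cap; the point is half-way up. To be left alone.
- buffer_mid (a point): Light grey nail buffer block, 95 x 26 x 26 mm, lying on the desk; the point is its centre. To be left alone.
There are look-alikes about, which are no part of the job. What is meant by the stand is not blue or orange, and is the larger of those in its own colour.

How it is judged (in metres and radians):
On the way, in this order (a step that is already met when the one before it is completed fails the run):
1. the hand is fully home: wrist end within 3 mm of the stand's front face, before the clamp is tightened (x of wrist_end in the frame of stand_mouth above -0.003 m and contact force between pad_face and practice_hand below 2 N), for 0.2 s.
2. the pad bears on the tang and the clutch has slipped (by at least 3 degrees, the clutch's pin leaving its place over the collar's set screw) (horizontal distance between clutch_pin and collar_setscrew above 0.01885 m and contact force between pad_face and practice_hand above 35 N), for 0.1 s.
At the end, for the whole second after the job is handed in: The wrist end is within 3 mm of the stand's front face, the clamp pad presses the tang with over 35 N (full tightening gives about 65 N), and the clutch has slipped at least 3 degrees and never more than 60 degrees. The knob and hand are let go and still (all of step 2 and x of wrist_end in the frame of stand_mouth above -0.003 m); the robot touches nothing.
It fails at once if the clutch is turned on past its first slip (more than 60 degrees of slip) (horizontal distance between clutch_pin and collar_setscrew above 0.02512 m).
It fails at once if a polish bottle or the buffer block is moved by more than 20 mm (distance of any of polish_a_mid, polish_b_mid, buffer_mid from where it was at the start of the episode above 0.02 m).
It also fails if it takes over 72 s, if anything falls off the work surface, if the arm or the gripper's body presses on something with over 40 N, if the wrist force passes 120 N, or if a joint passes its speed limit or range.

## Working session

There is one attempt and no reset: what is moved stays moved. The work goes in short steps, Python scripts to look and compute and a tool call to move; the robot and the scene stay as the last step left them, time stands still between calls to the robot, and variables do not carry over. Pictures are saved under pics/ and viewed, about 8 in all and at most 12, crops included, and the job is handed in when it is done.

Besides the shell and the picture viewer there is one more tool, called after ">>>" as name([rows], argument=value, ...), one row to a line, values as JSON. play_rows: Moves the arm, as the interface text tells. Its arguments: {"type":"object","properties":{"motion":{"type":"array"},"fingers":{"type":"number"},"squeeze":{"type":"number"}},"required":["motion"]}

```bash
mkdir -p pics; cat > h.py <<'E'
import numpy as np, cv2
from rig import ctrl
def save(n,im): cv2.imwrite('pics/'+n+'.png',cv2.cvtColor(im,cv2.COLOR_RGB2BGR))
def pix_to_world(cam,uv,z):
    c=ctrl.get_calibration(cam);K,R,t=[np.array(c[k]) for k in 'KRt']
    d=R.T@np.linalg.inv(K)@np.array([uv[0],uv[1],1.]);o=-R.T@t
    return o+d*(z-o[2])/d[2]
def proj(cam,X):
    c=ctrl.get_calibration(cam);K,R,t=[np.array(c[k]) for k in 'KRt']
    p=K@(R@np.array(X,float)+t);return p[:2]/p[2]
E
python3 - <<'E'
from h import *
print(ctrl.sense())
ims=[]
for c in ['scene','top']:
    im=ctrl.capture(c);save(c+'0',im);ims.append(im)
    for n,z in [('stand',40),('knob_grip',101),('wrist_grip',26),('wrist_end',26),('stand_mouth',26),('polish_a_mid',36),('polish_b_mid',36),('buffer_mid',13)]:
        for r in ctrl.spot_in(c,n)[:5]:
            uv=np.array(r['position'])*[512,384]
            print(c,n,round(r['p'],2),uv.round(0),pix_to_world(c,uv,z).round(0))
save('both0',cv2.resize(np.hstack(ims),(1024,384))) 
E
```

```text
{'time_s': 0.0, 'joints': array([-1.52040717e+00,  3.13438266e-01,  1.49843784e+00,  2.78689583e-05,
        1.33100075e+00, -2.23400565e-01]), 'dq': array([-0.0017734 ,  0.00026975,  0.00028498,  0.00078608,  0.00289238,
        0.00119502]), 'tau': array([-2.12310524e-04, -4.12257314e+01, -2.59748679e+01, -1.93530518e-04,
        4.11562229e-03, -1.02980898e-06]), 'eef_pos': array([ 141.93210815, -505.18440356,  230.74079837]), 'ee_rot': array([-5.00268369e-04,  7.96986520e-01, -6.03996750e-01, -4.02745769e-04]), 'force': array([ 0.68991544,  0.6702304 , -0.15182321]), 'wrist_torque': array([ 0.00270089, -0.06272102,  0.00600754]), 'grip_width': 1.000668053374637}
scene stand 0.93 [201. 174.] [477. -25.  40.]
scene stand 0.91 [264. 223.] [668.  84.  40.]
scene stand 0.86 [151. 245.] [ 663. -164.   40.]
scene stand 0.57 [335. 264.] [809. 195.  40.]
scene knob_grip 0.76 [145. 222.] [ 647. -163.  101.]
scene knob_grip 0.6 [343. 245.] [805. 204. 101.]
scene knob_grip 0.59 [266. 192.] [633. 100. 101.]
scene wrist_grip 0.86 [256. 168.] [477. 116.  26.]
scene wrist_end 0.67 [255. 169.] [4
[... 506 characters left out ...]
92. 211.  40.]
top stand 0.63 [246. 177.] [652.  85.  40.]
top stand 0.56 [292. 264.] [452. -28.  40.]
top knob_grip 0.82 [356. 182.] [ 641. -161.  101.]
top knob_grip 0.52 [244. 177.] [644.  88. 101.]
top wrist_grip 0.56 [228. 250.] [480. 121.  26.]
top wrist_end 0.89 [233. 250.] [480. 110.  26.]
top wrist_end 0.55 [243. 179.] [650.  92.  26.]
top stand_mouth 0.88 [245. 177.] [655.  88.  26.]
top stand_mouth 0.85 [288. 266.] [446. -22.  26.]
top stand_mouth 0.83 [344. 181.] [ 653. -150.   26.]
top stand_mouth 0.66 [198. 117.] [798. 206.  26.]
top polish_a_mid 0.56 [182. 162.] [685. 239.  36.]
top polish_b_mid 0.62 [306. 213.] [573. -61.  36.]
top buffer_mid 0.87 [258. 131.] [772.  59.  13.]
```

View pics/scene0.png

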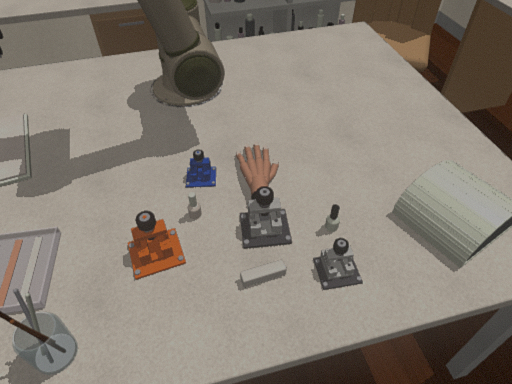

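View pics/top0.png

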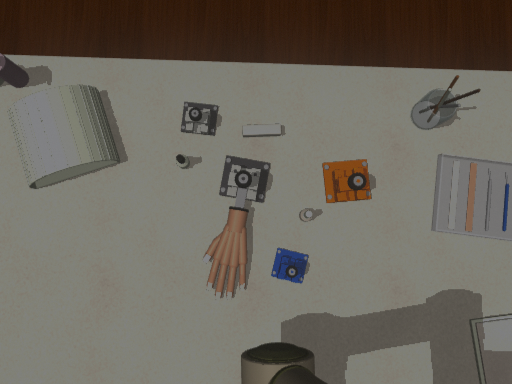

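The stand could be any of four: grey with the hand at top (245,179), a smaller grey one at (200,118), orange at (347,180) or blue at (290,265). By the description it is the large grey one with the hand. I'll check that in a close crop.

```bash
python3 - <<'E'
from h import *
a=cv2.imread('pics/top0.png');c=a[140:300,190:290]
b=cv2.imread('pics/scene0.png');d=b[135:255,225:305]
c=cv2.resize(c,None,fx=3.75,fy=3.75,interpolation=cv2.INTER_CUBIC);d=cv2.resize(d,None,fx=5,fy=5,interpolation=cv2.INTER_CUBIC)
cv2.imwrite('pics/crop1.png',np.hstack([c,d]))
E
```

```text
(no output)
```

View pics/crop1.png

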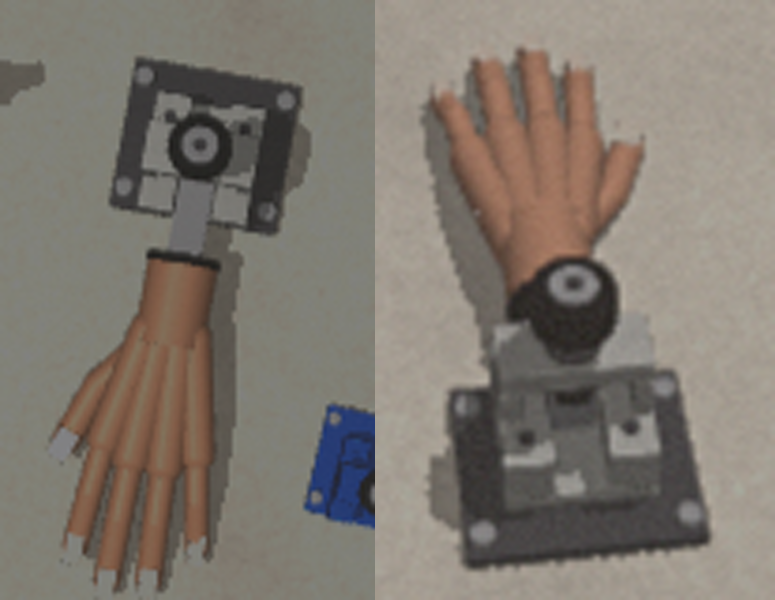

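The crop confirms it: the large grey stand, knob at crop (200,145) = top px (243,179), collar ends at (146,256) and (220,267), foot plate screws clear.

```bash
python3 - <<'E'
from h import *
f=lambda u,z:pix_to_world('top',np.array(u)/3.75+[190,140]-0.4,z)[:2]
sc=np.array([f(u,9) for u in [(145,75),(286,101),(267,212),(124,186)]])
print(sc.round(1),sc.mean(0))
ax=(sc[0]+sc[1]-sc[2]-sc[3]);lat=(sc[0]+sc[3]-sc[1]-sc[2])
print('yaw',np.degrees(np.arctan2(ax[1],ax[0])),np.degrees(np.arctan2(-lat[0],lat[1])))
print('knob',f((200,145),112.5))
a,b=f((146,254),26),f((220,265),26);print('collar',a,b,(a+b)/2,np.degrees(np.arctan2(-(a-b)[0],(a-b)[1])))
a,b=f((142,338),26),f((209,343),26);print('wrist lower',(a+b)/2)
g=lambda u,z:pix_to_world('scene',np.array(u)/5+[225-75,135]-0.4,z)[:2]
print('scene knob',g((573,283),112.5)); print('scene screws',np.array([g(u,9) for u in [(483,533),(690,513),(664,386),(467,404)]]).round(1))
for n in ['polish_a','polish_b']: pass
c=ctrl.get_calibration('wrist');print(c)
E
```

```text
[[699.3 129.8]
 [685.   37.1]
 [611.7  47.6]
 [625.9 140.9]] [655.46295635  88.86779007]
yaw -8.354783357070527 -8.704745128120862
knob [640.0737793   90.95401057]
collar [580.89535181 124.35350061] [575.28049313  77.06303265] [578.08792247 100.70826663] -6.771103355976435
wrist lower [526.58629981 103.7939238 ]
scene knob [639.27491173  92.55967596]
scene screws [[683.8  39. ]
 [697.6 132. ]
 [623.3 143.3]
 [609.3  49.7]]
{'K': array([[297.31863964,   0.        , 247.79468233],
       [  0.        , 297.31863964, 195.10661986],
       [  0.        ,   0.        ,   1.        ]]), 'tool_from_camera': array([[ 9.99999449e-01,  1.04700996e-03, -7.12261593e-05,
         2.35400547e-01],
       [-9.73990205e-04,  9.51241288e-01,  3.08446209e-01,
        -7.85430342e+01],
       [ 3.90699518e-04, -3.08445970e-01,  9.51241784e-01,
        -1.42656047e+02],
       [ 0.00000000e+00,  0.00000000e+00,  0.00000000e+00,
         1.00000000e+00]])}
```

>>> play_rows([
  [[-24,-27.5,2.5],[0,0,0]],
  [[-24,-27.5,2.5],[0,0,0]],
  [[-24,-27.5,2.5],[0,0,0]],
  [[-24,-27.5,2.5],[0,0,0]],
  [[-24,-27.5,2.5],[0,0,0]],
  [[-24,-27.5,2.5],[0,0,0]],
  [[-24,-27.5,2.5],[0,0,0]],
  [[-24,-27.5,2.5],[0,0,0]],
  [[-24,-27.5,2.5],[0,0,0]],
  [[-24,-27.5,2.5],[0,0,0]],
  [[-24,-27.5,2.5],[0,0,0]],
  [[-24,-27.5,2.5],[0,0,0]],
  [[-24,-27.5,2.5],[0,0,0]],
  [[-24,-27.5,2.5],[0,0,0]],
  [[-24,-27.5,2.5],[0,0,0]],
  [[-24,-27.5,2.5],[0,0,0]],
  [[-24,-27.5,2.5],[0,0,0]],
  [[-24,-27.5,2.5],[0,0,0]],
  [[-24,-27.5,2.5],[0,0,0]],
  [[-24,-27.5,2.5],[0,0,0]],
], fingers=85, squeeze=40)

```text
time_s: 2.57
eef_pos: [542.4, 107.3, 181.2]
ee_rot: [-0.0, 0.797, -0.604, 0.0]
force: [0.7, -0.3, -0.4]
grip_width: 0.991
```

>>> play_rows([
  [[0,0,0],[0,0,-7.1]],
  [[0,0,0],[0,0,-7.1]],
  [[0,0,0],[0,0,-7.1]],
  [[0,0,0],[0,0,-7.1]],
  [[0,0,0],[0,0,-7.1]],
  [[0,0,0],[0,0,-7.1]],
  [[0,0,0],[0,0,-7.1]],
  [[0,0,0],[0,0,-7.1]],
  [[0,0,0],[0,0,-7.1]],
  [[0,0,0],[0,0,-7.1]],
  [[0,0,0],[0,0,-7.1]],
  [[0,0,0],[0,0,-7.1]],
  [[0,0,0],[0,0,-7.1]],
  [[0,0,0],[0,0,-7.1]],
  [[0,0,0],[0,0,-7.1]],
  [[0,0,0],[0,0,-7.1]],
  [[0,0,0],[0,0,-7.1]],
  [[0,0,0],[0,0,-7.1]],
  [[0,0,0],[0,0,-7.1]],
  [[0,0,0],[0,0,-7.1]],
])

```text
time_s: 4.23
eef_pos: [541.7, 105.4, 181.3]
ee_rot: [-0.0, 0.829, 0.559, -0.0]
force: [-0.1, 0.1, -0.4]
grip_width: 0.993
```

>>> play_rows([
  [[0,0,0],[0,0,-7]],
  [[0,0,0],[0,0,-6.8]],
  [[0,0,0],[0,0,0]],
  [[0,0,0],[0,0,0]],
])

```text
time_s: 4.57
eef_pos: [541.7, 105.4, 181.3]
ee_rot: [0.0, 0.759, 0.651, -0.0]
force: [0.0, -0.9, 0.2]
grip_width: 0.998
```

```bash
cat >> h.py <<'E'
from scipy.spatial.transform import Rotation as Ro
def tool():
    s=ctrl.sense();q=s['ee_rot'];T=np.eye(4);T[:3,:3]=Ro.from_quat([q[1],q[2],q[3],q[0]]).as_matrix();T[:3,3]=s['eef_pos'];return T
def wrist_world(T,uv,z):
    c=ctrl.get_calibration('wrist');K=np.array(c['K']);M=T@np.array(c['tool_from_camera'])
    x=(uv[0]-K[0,2])/K[0,0];y=(uv[1]-K[1,2])/K[1,1];r=np.hypot(x,y)+1e-9
    d=M[:3,:3]@np.array([x/r*np.sin(r),y/r*np.sin(r),np.cos(r)]);o=M[:3,3]
    return (o+d*(z-o[2])/d[2])
def wrist_proj(T,X):
    c=ctrl.get_calibration('wrist');K=np.array(c['K']);M=np.linalg.inv(T@np.array(c['tool_from_camera']))
    p=M[:3,:3]@np.array(X,float)+M[:3,3];h=np.hypot(p[0],p[1]);a=np.arctan2(h,p[2])
    return np.array([K[0,2]+K[0,0]*a*p[0]/h,K[1,2]+K[1,1]*a*p[1]/h])
E
python3 - <<'E'
from h import *
T=tool();im=ctrl.capture('wrist')
for X in [(640,91.5,112.5),(578,100.7,26),(604.4,96.8,40)]: print(wrist_proj(T,X).round(0))
for n,z in [('wrist_grip',26),('wrist_end',26),('stand_mouth',26),('knob_grip',101)]:
  for r in ctrl.spot_in('wrist',n)[:3]:
    uv=np.array(r['position'])*[512,384];print(n,round(r['p'],2),uv.round(0),wrist_world(T,uv,z).round(0))
save('w1',cv2.resize(im,(768,576)))
E
```

```text
[249. 311.]
[249. 212.]
[249. 240.]
wrist_grip 0.93 [252. 112.] [473. 120.  26.]
wrist_end 0.8 [253. 113.] [474. 121.  26.]
stand_mouth 0.93 [322. 323.] [755. 175.  26.]
stand_mouth 0.83 [251. 268.] [648.  93.  26.]
stand_mouth 0.68 [121. 109.] [444. -14.  26.]
knob_grip 0.97 [251. 303.] [640.  93. 101.]
knob_grip 0.77 [ 40. 312.] [ 644. -167.  101.]
knob_grip 0.75 [ 91. 105.] [439.  -8. 101.]
```

View pics/w1.png

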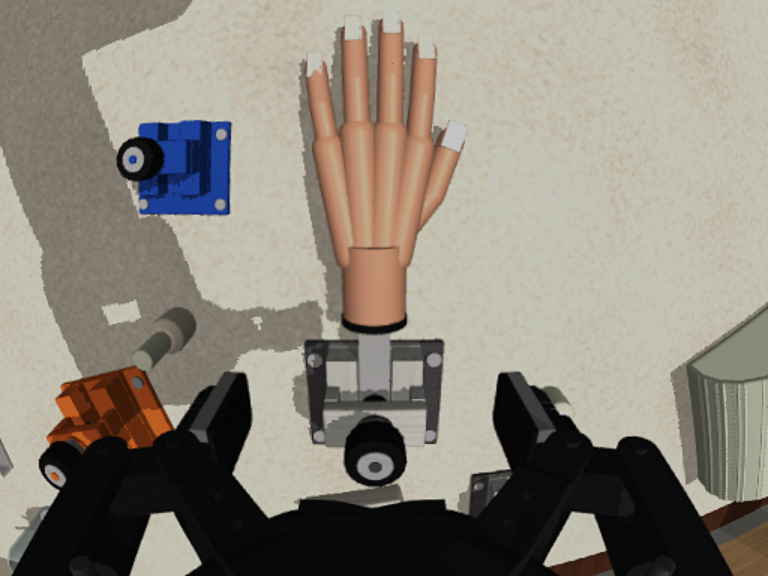

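The wrist view shows the hand axis and knob on column 249 (of 512), as predicted, with the collar at about row 217. I'll descend and grasp.

>>> play_rows([
  [[0,2,28],[0,0,0]],
  [[0,2,30],[0,0,0]],
  [[0,0,30],[0,0,0]],
  [[0,0,30],[0,0,0]],
  [[0,0,28],[0,0,0]],
  [[0,0,18],[0,0,0]],
  [[0,0,9],[0,0,0]],
  [[0,0,0],[0,0,0]],
], fingers=85)

```text
time_s: 5.48
eef_pos: [544.7, 104.8, 6.7]
ee_rot: [-0.001, 0.758, 0.652, -0.001]
force: [0.1, 0.4, -0.1]
grip_width: 0.994
```

>>> play_rows([
  [[0,0,0],[0,0,0]],
  [[0,0,0],[0,0,0]],
  [[0,0,0],[0,0,0]],
  [[0,0,0],[0,0,0]],
  [[0,0,0],[0,0,0]],
  [[0,0,0],[0,0,0]],
  [[0,0,0],[0,0,0]],
  [[0,0,0],[0,0,0]],
  [[0,0,0],[0,0,0]],
  [[0,0,0],[0,0,0]],
], fingers=30, squeeze=40)

```text
time_s: 6.32
eef_pos: [546.4, 104.7, 9.9]
ee_rot: [0.001, 0.757, 0.653, 0.001]
force: [-0.9, -0.9, 6.4]
grip_width: 0.51
```

>>> play_rows([
  [[0,3,-1],[0,0,0]],
  [[0,5,0],[0,0,0]],
  [[0,5,0],[0,0,0]],
  [[0,5,0],[0,0,0]],
  [[0,2,0],[0,0,0]],
  [[0,0,0],[0,0,0]],
])

```text
time_s: 6.82
eef_pos: [566.0, 101.8, 9.9]
ee_rot: [0.0, 0.758, 0.653, 0.0]
force: [-1.6, 2.0, 5.2]
grip_width: 0.513
```

>>> play_rows([
  [[0,2,0],[0,0,0]],
  [[0,1,0],[0,0,0]],
  [[0,0,0],[0,0,0]],
])

```text
time_s: 7.07
eef_pos: [568.4, 101.5, 9.9]
ee_rot: [-0.0, 0.758, 0.653, -0.0]
force: [-4.4, 0.3, 6.6]
grip_width: 0.512
```

>>> play_rows([
  [[0,1.5,0],[0,0,0]],
  [[0,1,0],[0,0,0]],
  [[0,0,0],[0,0,0]],
])

```text
time_s: 7.32
eef_pos: [570.8, 101.1, 9.8]
ee_rot: [-0.0, 0.758, 0.653, -0.0]
force: [-6.0, 1.6, 6.9]
grip_width: 0.513
```

>>> play_rows([
  [[0,1.5,0],[0,0,0]],
  [[0,1,0],[0,0,0]],
  [[0,0,0],[0,0,0]],
])

```text
time_s: 7.57
eef_pos: [570.8, 101.2, 9.8]
ee_rot: [-0.002, 0.757, 0.653, -0.003]
force: [-19.4, 0.1, 17.4]
grip_width: 0.507
```

>>> play_rows([
  [[0,1,0],[0,0,0]],
  [[0,1,0],[0,0,0]],
  [[0,0,0],[0,0,0]],
])

```text
time_s: 7.82
eef_pos: [570.8, 101.2, 9.7]
ee_rot: [-0.004, 0.757, 0.653, -0.004]
force: [-29.7, 1.1, 26.0]
grip_width: 0.51
```

>>> play_rows([
  [[0,-2,0],[0,0,0]],
  [[0,-1.5,0],[0,0,0]],
  [[0,0,0],[0,0,0]],
])

```text
time_s: 8.07
eef_pos: [570.8, 101.2, 9.8]
ee_rot: [-0.001, 0.758, 0.653, -0.001]
force: [-9.6, 0.6, 10.3]
grip_width: 0.512
```

>>> play_rows([
  [[0,0,0],[0,0,0]],
  [[0,0,0],[0,0,0]],
  [[0,0,0],[0,0,0]],
  [[0,0,0],[0,0,0]],
  [[0,0,0],[0,0,0]],
  [[0,0,0],[0,0,0]],
], fingers=85)

```text
time_s: 8.57
eef_pos: [571.9, 100.8, 9.2]
ee_rot: [0.0, 0.758, 0.653, 0.0]
force: [0.6, -0.0, 0.6]
grip_width: 0.996
```

>>> play_rows([
  [[0,0,-15],[0,0,0]],
  [[0,0,-30],[0,0,0]],
  [[0,0,-38],[0,0,0]],
  [[0,0,-38],[0,0,0]],
  [[0,0,-30],[0,0,0]],
  [[0,0,-20],[0,0,0]],
  [[0,0,0],[0,0,0]],
  [[0,0,0],[0,0,0]],
])

```text
time_s: 9.23
eef_pos: [572.1, 100.9, 181.0]
ee_rot: [0.001, 0.758, 0.653, 0.001]
force: [0.0, -0.7, -0.1]
grip_width: 0.992
```

```bash
python3 - <<'E'
from h import *
T=tool();print(T.round(3));im=ctrl.capture('wrist')
for n,z in [('knob_grip',101)]:
  for r in ctrl.spot_in('wrist',n)[:2]:
    uv=np.array(r['position'])*[512,384];print(n,round(r['p'],2),uv.round(0),wrist_world(T,uv,z).round(1))
print(wrist_proj(T,(640,91.5,112.5)),wrist_proj(T,(604.4,96.8,26)))
save('w2',cv2.resize(im[150:350,150:350],(600,600),interpolation=cv2.INTER_CUBIC))
E
```

```text
[[ 1.48000e-01  9.89000e-01  2.00000e-03  5.72130e+02]
 [ 9.89000e-01 -1.48000e-01 -0.00000e+00  1.00864e+02]
 [ 0.00000e+00  2.00000e-03 -1.00000e+00  1.80978e+02]
 [ 0.00000e+00  0.00000e+00  0.00000e+00  1.00000e+00]]
knob_grip 0.95 [90. 70.] [441.5  -8.4 101. ]
knob_grip 0.75 [250. 278.] [642.4  92.1 101. ]
[248.95470265 283.47396306] [248.67546855 208.63872634]
```

View pics/w2.png

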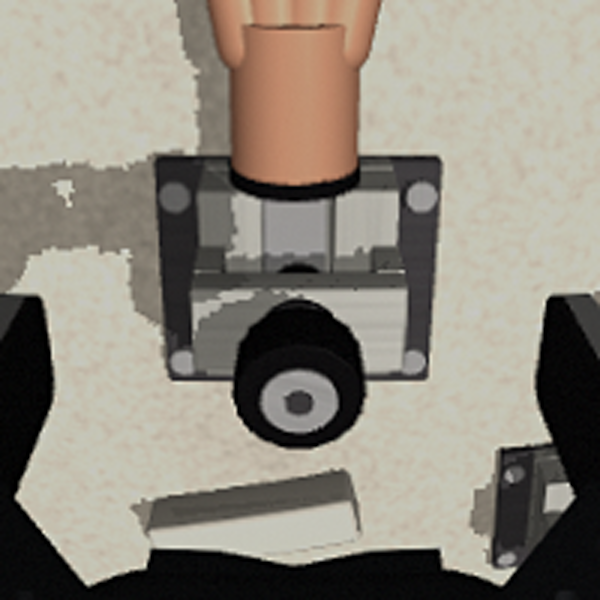

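The collar is flush on the block face (crop row ~190), and the knob is at (640, 91.5) as expected. Now the knob.

>>> play_rows([
  [[0.2,17,0],[0,0,0]],
  [[0.2,17,0],[0,0,0]],
  [[0.2,17.5,0],[0,0,0]],
  [[0.2,17,0],[0,0,0]],
  [[0,0,10],[0,0,-7]],
  [[0,0,20],[0,0,-7]],
  [[0,0,25],[0,0,-7]],
  [[0,0,25],[0,0,0]],
  [[0,0,13],[0,0,0]],
  [[0,0,6],[0,0,0]],
  [[0,0,0],[0,0,0]],
  [[0,0,0],[0,0,0]],
])

```text
time_s: 10.33
eef_pos: [639.8, 91.5, 81.3]
ee_rot: [-0.0, 0.626, 0.78, -0.0]
force: [-0.0, -0.6, 0.8]
grip_width: 0.994
```

>>> play_rows([
  [[0,0,0],[0,0,0]],
  [[0,0,0],[0,0,0]],
  [[0,0,0],[0,0,0]],
  [[0,0,0],[0,0,0]],
  [[0,0,0],[0,0,0]],
  [[0,0,0],[0,0,0]],
  [[0,0,0],[0,0,0]],
  [[0,0,0],[0,0,0]],
  [[0,0,0],[0,0,0]],
  [[0,0,0],[0,0,0]],
], fingers=25, squeeze=40)

```text
time_s: 11.17
eef_pos: [639.9, 91.7, 82.0]
ee_rot: [0.0, 0.626, 0.78, 0.0]
force: [-2.0, 1.5, 6.1]
grip_width: 0.434
```

```bash
cat > q.py <<'E'
from h import *
s=ctrl.sense();T=tool();print(s['time_s'],'force',s['force'].round(1),'tq',s['wrist_torque'].round(3),'tau6',s['tau'][5].round(3),'yaw',np.degrees(np.arctan2(T[1,0],T[0,0])).round(1),'j6',s['joints'][5].round(3),T[:3,3].round(1),s['grip_width'])
E
python3 q.py
```

```text
11.1667 force [-2.   1.5  6.1] tq [ 0.285  0.293 -0.037] tau6 0.001 yaw 102.5 j6 -1.828 [639.9  91.7  82. ] 0.4343841233337307
```

>>> play_rows([
  [[0,0,0],[0,0,6]],
  [[0,0,0],[0,0,6]],
  [[0,0,0],[0,0,6]],
  [[0,0,0],[0,0,6]],
  [[0,0,0],[0,0,6]],
  [[0,0,0],[0,0,6]],
  [[0,0,0],[0,0,6]],
  [[0,0,0],[0,0,6]],
  [[0,0,0],[0,0,6]],
  [[0,0,0],[0,0,6]],
  [[0,0,0],[0,0,0]],
])

```text
time_s: 12.08
eef_pos: [640.1, 92.4, 82.0]
ee_rot: [-0.0, 0.933, 0.36, 0.001]
force: [-0.0, 5.3, 5.3]
grip_width: 0.433
```

```bash
python3 q.py; python3 -c "
from h import *
for i in range(2): ctrl.capture('scene');print(ctrl.sense()['wrist_torque'].round(3))"
```

```text
12.0833 force [-0.   5.3  5.3] tq [0.786 0.019 0.107] tau6 1.57 yaw 42.2 j6 -0.776 [640.1  92.4  82. ] 0.43285688912637116
[0.824 0.078 0.078]
[0.774 0.024 0.133]
```

>>> play_rows([
  [[0,0,0],[0,0,5]],
  [[0,0,0],[0,0,5]],
  [[0,0,0],[0,0,5]],
  [[0,0,0],[0,0,0]],
])

```text
time_s: 12.52
eef_pos: [640.2, 92.5, 82.1]
ee_rot: [-0.0, 0.972, 0.236, 0.001]
force: [0.1, 5.8, 5.5]
grip_width: 0.433
```

```bash
cat > r.py <<'E'
from h import *
a=[ctrl.sense()]
for i in range(4): im=ctrl.capture('wrist');a.append(ctrl.sense())
import sys
if len(sys.argv)>1: save(sys.argv[1],cv2.resize(im[120:350,130:370],None,fx=2.5,fy=2.5,interpolation=cv2.INTER_CUBIC))
T=tool();print(a[-1]['time_s'],'tz %.3f'%np.mean([s['wrist_torque'][2] for s in a]),np.mean([s['force'] for s in a],0).round(1),'yaw %.1f'%np.degrees(np.arctan2(T[1,0],T[0,0])),'j6',a[-1]['joints'][5].round(3))
E
python3 r.py
```

```text
12.7167 tz 0.098 [0.1 5.5 4.8] yaw 27.6 j6 -0.52
```

>>> play_rows([
  [[0,0,0],[0,0,5]],
  [[0,0,0],[0,0,5]],
  [[0,0,0],[0,0,5]],
  [[0,0,0],[0,0,0]],
])

```text
time_s: 13.05
eef_pos: [640.4, 92.5, 82.1]
ee_rot: [-0.001, 0.994, 0.107, 0.001]
force: [1.9, 6.1, 5.5]
grip_width: 0.435
```

```bash
python3 r.py
```

```text
13.25 tz 0.147 [1.3 6.1 4.5] yaw 12.6 j6 -0.258
```

>>> play_rows([
  [[0,0,0],[0,0,5]],
  [[0,0,0],[0,0,5]],
  [[0,0,0],[0,0,0]],
])

```text
time_s: 13.5
eef_pos: [640.5, 92.5, 82.1]
ee_rot: [-0.001, 1.0, 0.02, 0.001]
force: [0.6, 6.2, 4.7]
grip_width: 0.434
```

```bash
python3 r.py k1
```

```text
13.7 tz 0.129 [1.9 6.1 4. ] yaw 2.6 j6 -0.083
```

View pics/k1.png

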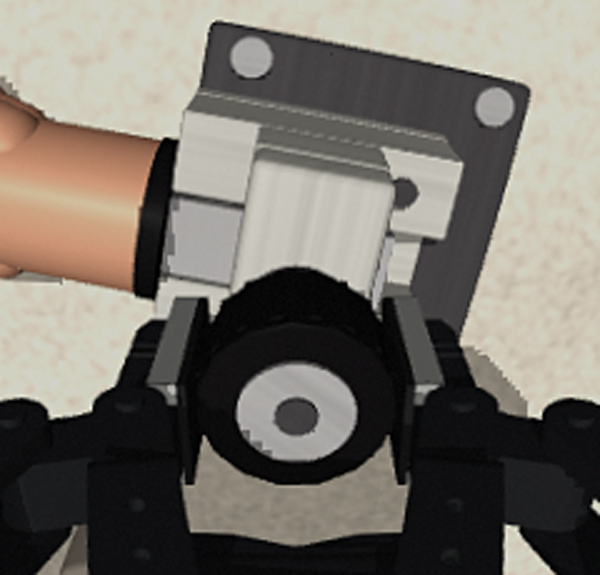

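The wrist view shows the knob between the pads and the collar flush on the block; the torque is still free-turning. I'll continue.

>>> play_rows([
  [[0,0,0],[0,0,5]],
  [[0,0,0],[0,0,5]],
  [[0,0,0],[0,0,5]],
  [[0,0,0],[0,0,0]],
])

```text
time_s: 14.03
eef_pos: [640.7, 92.6, 82.1]
ee_rot: [-0.001, 0.994, -0.11, 0.002]
force: [4.0, 6.6, 4.1]
grip_width: 0.429
```

```bash
python3 r.py
```

```text
14.2333 tz 0.122 [3.1 6.  3.8] yaw -12.4 j6 0.178
```

>>> play_rows([
  [[0,0,0],[0,0,5]],
  [[0,0,0],[0,0,5]],
  [[0,0,0],[0,0,5]],
  [[0,0,0],[0,0,0]],
])

```text
time_s: 14.57
eef_pos: [640.8, 92.5, 82.1]
ee_rot: [-0.001, 0.971, -0.239, 0.002]
force: [4.7, 6.0, 2.9]
grip_width: 0.431
```

```bash
python3 r.py
```

```text
14.7667 tz 0.096 [4.3 6.  2.8] yaw -27.4 j6 0.44
```

>>> play_rows([
  [[0,0,0],[0,0,5]],
  [[0,0,0],[0,0,5]],
  [[0,0,0],[0,0,5]],
  [[0,0,0],[0,0,0]],
])

```text
time_s: 15.1
eef_pos: [641.0, 92.4, 82.1]
ee_rot: [-0.001, 0.931, -0.364, 0.002]
force: [5.3, 4.1, 1.6]
grip_width: 0.433
```

```bash
python3 r.py
```

```text
15.3 tz 0.087 [4.6 5.  2.6] yaw -42.4 j6 0.702
```

>>> play_rows([
  [[0,0,0],[0,0,5]],
  [[0,0,0],[0,0,5]],
  [[0,0,0],[0,0,0]],
])

```text
time_s: 15.55
eef_pos: [641.1, 92.3, 82.1]
ee_rot: [-0.002, 0.896, -0.444, 0.002]
force: [5.8, 5.6, 2.5]
grip_width: 0.432
```

```bash
python3 r.py
```

```text
15.75 tz 0.097 [5.7 5.5 2.1] yaw -52.4 j6 0.876
```

>>> play_rows([
  [[0,0,0],[0,0,5]],
  [[0,0,0],[0,0,5]],
  [[0,0,0],[0,0,0]],
])

```text
time_s: 16.0
eef_pos: [641.1, 92.2, 82.1]
ee_rot: [-0.002, 0.854, -0.52, 0.002]
force: [5.8, 4.5, 2.3]
grip_width: 0.431
```

```bash
python3 r.py
```

```text
16.2 tz 0.128 [6.  4.6 2.2] yaw -62.4 j6 1.051
```

>>> play_rows([
  [[0,0,0],[0,0,5]],
  [[0,0,0],[0,0,5]],
  [[0,0,0],[0,0,0]],
])

```text
time_s: 16.45
eef_pos: [641.2, 92.1, 82.1]
ee_rot: [-0.002, 0.805, -0.593, 0.002]
force: [5.6, 4.5, 1.8]
grip_width: 0.431
```

```bash
python3 r.py
```

```text
16.65 tz 0.189 [5.9 4.1 1.8] yaw -72.4 j6 1.225
```

>>> play_rows([
  [[0,0,0],[0,0,5]],
  [[0,0,0],[0,0,5]],
  [[0,0,0],[0,0,0]],
])

```text
time_s: 16.9
eef_pos: [641.2, 92.0, 82.1]
ee_rot: [-0.002, 0.751, -0.661, 0.002]
force: [6.6, 3.5, 2.2]
grip_width: 0.435
```

```bash
python3 r.py
```

```text
17.1 tz 0.218 [6.3 3.9 2. ] yaw -82.4 j6 1.4
```

>>> play_rows([
  [[0,0,0],[0,0,5]],
  [[0,0,0],[0,0,5]],
  [[0,0,0],[0,0,0]],
])

```text
time_s: 17.35
eef_pos: [641.2, 91.8, 82.1]
ee_rot: [0.002, -0.69, 0.724, -0.001]
force: [5.4, 3.2, 1.9]
grip_width: 0.432
```

```bash
python3 r.py
```

```text
17.55 tz 0.237 [5.8 3.1 1.9] yaw -92.4 j6 1.574
```

>>> play_rows([
  [[0,0,0],[0,0,5]],
  [[0,0,0],[0,0,5]],
  [[0,0,0],[0,0,0]],
])

```text
time_s: 17.8
eef_pos: [641.2, 91.7, 82.1]
ee_rot: [0.002, -0.625, 0.781, -0.001]
force: [5.1, 2.6, 2.2]
grip_width: 0.433
```

```bash
python3 r.py k2
```

```text
18.0 tz 0.230 [5.9 2.4 2.1] yaw -102.4 j6 1.749
```

View pics/k2.png

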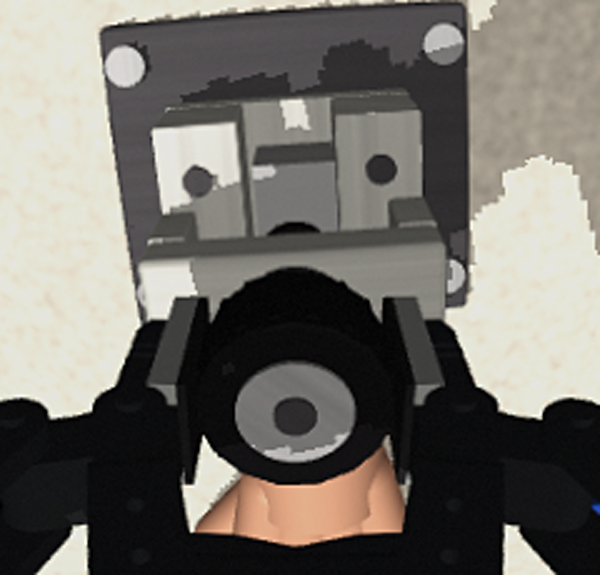

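The torque rose from 0.10 to 0.24 and has levelled off, which is the slip value. I'll add a small margin, then release.

>>> play_rows([
  [[0,0,0],[0,0,5]],
  [[0,0,0],[0,0,4]],
  [[0,0,0],[0,0,0]],
  [[0,0,0],[0,0,0]],
])

```text
time_s: 18.33
eef_pos: [641.2, 91.6, 82.1]
ee_rot: [0.002, -0.563, 0.826, -0.001]
force: [5.1, 1.4, 2.2]
grip_width: 0.43
```

```bash
python3 r.py
```

```text
18.5333 tz 0.257 [5.6 2.  2. ] yaw -111.4 j6 1.906
```

>>> play_rows([
  [[0,0,0],[0,0,0]],
  [[0,0,0],[0,0,0]],
  [[0,0,0],[0,0,0]],
  [[0,0,0],[0,0,0]],
  [[0,0,0],[0,0,0]],
  [[0,0,0],[0,0,0]],
  [[0,0,0],[0,0,0]],
  [[0,0,-10],[0,0,0]],
  [[0,0,-25],[0,0,0]],
  [[0,0,-30],[0,0,0]],
  [[0,0,-30],[0,0,0]],
  [[0,0,-20],[0,0,0]],
  [[0,0,0],[0,0,0]],
  [[0,0,0],[0,0,0]],
], fingers=85)

```text
time_s: 19.7
eef_pos: [640.0, 91.5, 197.8]
ee_rot: [0.001, -0.563, 0.827, -0.001]
force: [-0.9, -1.0, 0.8]
grip_width: 0.993
```

```bash
python3 r.py k3
```

```text
19.9 tz -0.013 [-0.1 -0.1  0. ] yaw -111.5 j6 1.907
```

View pics/k3.png

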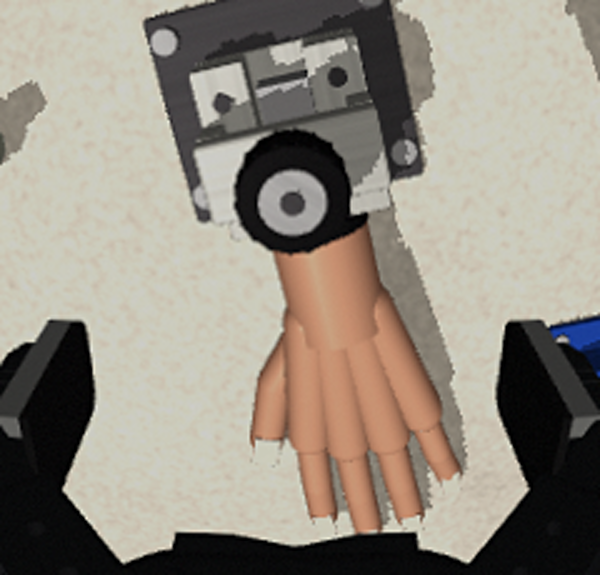

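```bash
python3 -c "
from h import *
print(ctrl.finish_job())"
```

```text
the job is handed in; nothing more can be done
None
```

I slid the practice hand fully home, tightened the thumbscrew until its clutch slipped, let go and handed the job in after about 20 s. The handover reports no verdict.

- **Hand home:** while sliding it took about 5 N, then rose to 30 N with no further travel. After I let go, the wrist camera showed the collar flush on the block, and it was still flush part way through the tightening.
- **Clutch:** the holding torque was about 0.10 N m while turning free. After about 165° it rose, then levelled off at 0.23–0.26 N m, the slip value, over the last 20–30° of turning. From that I estimate 20–30° of slip, inside the 3–60° limits.
- **Let go:** the gripper was open about 115 mm above the knob, with force and torque readings near zero. I never moved near the bottles or the buffer block.

**Not checked:** I did not see the clutch pin and set screw directly, so the slip angle comes from torque alone. In the last picture the knob hid the collar face, so I did not re-check the gap after the final tightening.

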